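# Sweep the walnut shells into the board's catch drawer

### The arm

A 6-joint arm with a two-finger parallel gripper is mounted at the origin on a cart in front of the work surface, level with it; the furniture and walls round the work are solid. World frame = base frame: x ahead of the robot, y to its left, z up, the work surface at z = 0. Lengths are in m, angles in rad, forces in N, time in s.
With the tool pointing down it reaches from about 0.35 to 0.875 m from the base axis. Payload 4.2 kg.
Tool frame: the origin (TCP) lies between the finger pads; the fingertips stand 8 mm ahead of it and the grasp point (between the pads) lies 11 mm behind it; z points along the fingers, x is the direction in which the jaws open and shut, and the axes are right-handed (so a half turn about z gives the same grasp; the last joint's range is limited). The gripper opens to 87 mm and grips with 3 to 60 N. Pads are 19 mm wide; open, the fingers measure 117 mm over their backs; the gripper's body (75 mm by 190 mm) begins 51 mm behind the grasp point.
Start: joints at [1.536, 0.385, 0.008, 0, -1.194, -0.259], TCP at [0.181, 0.598, 0.231] pointing down, gripper open.
Joint ranges: [-3.14, 3.14], [-1.21, 2.06], [-1.07, 1.41], [-3.16, 2.05], [-2.99, -0.16], [-3.1, 3.1]. Speed limits (rad/s): [2.79, 2.79, 3.14, 3.14, 3.14, 3.14].

### API

Orientations are given as a rotation vector (axis times angle).
In Python, from cell import status, imaging, bot, nets gives the robot as it stands. The module is installed in compiled form; this text tells all that it offers.
- The arm moves only by the tool drive_tool, never from a script. Its arguments are lists of equal length, an entry for each row: "travel": the shift along the tool's x, y, z in cm, a list of three; "delta_rot": the turn, a rotation vector about the tool's x, y, z in rad, a list of three; "grip": the gripper command: -1 is shut, 1 is fully open, values between are in proportion. A call has 1 to 12 rows; each row is the pose to reach, as a shift and turn from the pose commanded when the call began, along the tool's axes at that moment; what a row does not reach only later rows make up. A row lasts 1/8 s, in which the tool goes at most 62.5 mm and 10.7 degrees, less where a joint would pass 70% of its speed; a pose out of reach is approached as far as the arm can. A call with a gripper value outside its range is refused whole. The fingers move at their own pace and stop on an object; "squeeze" is the grip in N (left out, the last holds). Time passes only in rows, so rows that repeat a pose let the fingers close. It gives the time, the measured TCP pose, the force and the opening at its end, in the units of the state.
- status.get_state(): the state, without advancing time (a new reading comes with each control period).
- imaging.read_camera(name): name is "scene" or "top" or "wrist"; returns the picture (420x560x3 uint8, blue, green, red); there is no depth.
- imaging.camera_info(name): a dict with "intrinsics" (3x3 intrinsics, pixels), "k1" (the pictures are not rectified: a ray, as slopes to the right and down, at radius r is drawn at 1 + k1 r^2 times it, then the intrinsics apply), "world_to_cam" (4x4, takes a point from world to camera coordinates). Camera axes: x right, y down, z forward; pixel columns grow to the right and rows downward; lengths in m; the calibration is good to about 2 mm. A picture is of the moment at which its call begins: read the wrist's pose just before it. camera_info takes no time and is no camera call; for the wrist camera it gives the pose at the moment of the call.
- bot.sign_off(): hands the job in, once; it reports no verdict.
Trained networks look in the newest picture that a camera, given by its name, has taken for a name from the list of things; names that differ only in an ending like _2 or _b are one class to them, and where a whole thing is asked for, a point or a joint stands for the part that bears it (a point fixed in the world has none). Each returns a list of dicts, best first, with "conf" (0 to 1); they miss things now and then, are a little off and sometimes report something else, mostly with a low value. They report only what shows in the picture. A call takes as long as a camera call.
- nets.search_frame(camera, label): "location" ([x, y, z] in m, in the coordinates of the camera as it stood for that picture, good to about 4 mm: the middle of the surface that is visible of it).
The state is a dict: "t": time; "joints": joint angles; "joint_vel": joint speeds; "tau": joint torques, N m; "tool_pos": TCP position; "eef_rot": TCP orientation; "ft_force": force on the tool from outside, world axes, zero at the start; "wrist_torque": the same for the moment, N m; "grip_width": finger opening in m.
Only numpy, scipy, OpenCV 4.12 (cv2) and the standard library are available. Lean on these libraries where they do the work, as an engineer would, in place of code of your own. Each camera call takes 0.05 s, during which the arm holds its last target.

### The job

Clear the nutshells off the chopping board without picking anything up: push the catch drawer at its left end fully home, sweep the four walnut half-shells along the board with the fingertips through the opening into the drawer, then push the cover fully shut over the opening. Do not lift a shell, and leave the cup on the board and the things around it standing where they are.

Things in the scene. Friction and masses are not known exactly. Their poses are not given: they have to be found in the camera images.
- board: fixed wooden chopping board with a drawer under it, 190 mm (its x, away from the robot) by 417 mm (its y, to the robot's left). Origin on the worktop, under the middle of its width; the board's surface lies 65 mm higher. Right end at y = -245 mm, left end at +172 mm. A rim 10 mm high and 14 mm wide runs along both long edges; the surface between them is 162 mm wide (x = -81 to +81 mm)
- opening (a point): middle of the rectangular opening through the board, at the level of its surface, 56 mm along the board's y from its origin: 162 mm in x (rim to rim) by 72 mm in y (from y = +20 to +92 mm of the board). Right of it the surface is plain; left of it the open cover lies on the board
- drawer (a joint): catch drawer that slides in and out at the board's left end, along the board's y; 0 = fully home, positive = metres pulled out (at most 0.085). Moves at about 1.5 N, stays where it is left. Only when home is its open steel tray wholly under the opening
- drawer_front (a point): middle of the outer face (looking along the board's +y) of the drawer's wooden front, 30 mm above the worktop; moves with the drawer. Here, at the finger notch, the front is 74 mm wide and reaches from 8 to 48 mm above the worktop; beside the notch, up to 62 mm. When home this face stands 13 mm out from the board's end
- tray_floor (a point): middle of the floor of the drawer's tray, moves with the drawer; the tray is 150 mm (x) by 158 mm (y), its floor 10 mm above the worktop, its walls 34 mm high
- cover (a joint): dark wooden cover plate, 160 mm (x) by 78 mm (y) by 7 mm, lying on the board and sliding along the board's y between the rims; 0 = shut over the opening (covers y = +16 to +94 mm of the board), 0.078 = fully open at the left end. Moves at about 1.5 N, stays where it is left
- cover_bar (a point): middle of the left-hand face (looking along the board's +y) of the raised bar on the cover, moves with the cover. The bar is 90 mm long in x, 12 mm in y, and stands from 72 to 89 mm above the worktop; this point lies 80.5 mm above the worktop. Left of this face the plate runs on for 28 mm, its top 72 mm above the worktop
- shell1_center (a point): half a walnut shell, a brown wrinkled dome lying flat side down on the board: round, 35 mm across and 16 mm high, about 14 g; this point is its middle, 8 mm above its underside
- shell2_center (a point): half a walnut shell, a brown wrinkled dome lying flat side down on the board: round, 35 mm across and 16 mm high, about 14 g; this point is its middle, 8 mm above its underside
- shell3_center (a point): half a walnut shell, a brown wrinkled dome lying flat side down on the board: round, 35 mm across and 16 mm high, about 14 g; this point is its middle, 8 mm above its underside
- shell4_center (a point): half a walnut shell, a brown wrinkled dome lying flat side down on the board: round, 35 mm across and 16 mm high, about 14 g; this point is its middle, 8 mm above its underside
- floral_cup: bystander, not to be disturbed: small white china cup standing on the right end of the board, 74 x 96 mm over its ear and 54 mm high; origin at the middle of its underside
- garlic: bystander, not to be disturbed: garlic bulb behind the board, 56 mm; origin underneath
- lemon: bystander, not to be disturbed: lemon, 72 x 55 mm, 56 mm high; origin underneath
- tomato: bystander, not to be disturbed: tomato behind the right end of the board, 62 mm; origin underneath
- nutcracker: bystander, not to be disturbed: plier-type steel nutcracker lying on the worktop, 175 mm; origin underneath its middle

How it is judged:
On the way, in this order (a step that is already met when the one before it is completed fails the run):
1. the catch drawer is pushed home (value of joint drawer below 0.006 m), for 0.2 s.
2. all four half-shells lie in the drawer's tray (x of shell1_center in the frame of tray_floor between -0.075 and 0.075 m and y of shell1_center in the frame of tray_floor between -0.08 and 0.08 m and z of each of shell1_center, shell2_center, shell3_center, shell4_center in the frame of tray_floor below 0.04 m and x of shell2_center in the frame of tray_floor between -0.075 and 0.075 m and y of shell2_center in the frame of tray_floor between -0.08 and 0.08 m and x of shell3_center in the frame of tray_floor between -0.075 and 0.075 m and y of shell3_center in the frame of tray_floor between -0.08 and 0.08 m and x of shell4_center in the frame of tray_floor between -0.075 and 0.075 m and y of shell4_center in the frame of tray_floor between -0.08 and 0.08 m), for 0.2 s.
3. the cover is shut over the opening (value of joint cover below 0.006 m), for 0.2 s.
At the end, for the whole second after the job is handed in: Drawer within 8 mm of home, cover within 6 mm of shut, all four half-shells inside the drawer's tray, cup upright and every bystander within 30 mm of where it stood (all of step 2 and value of joint drawer below 0.008 m and value of joint cover below 0.006 m and distance of each of floral_cup, garlic, tomato, lemon, nutcracker from where it was at the start of the episode below 0.03 m and angle between floral_cup's own z axis and vertical below 0.3 rad); the robot touches nothing.
It fails at once if a half-shell is lifted more than 30 mm off the board (height (world z) of any of shell1_center, shell2_center, shell3_center, shell4_center above 0.105 m).
It fails at once if the cup on the board is shifted by more than 30 mm or tipped (distance of floral_cup from where it was at the start of the episode above 0.03 m or angle between floral_cup's own z axis and vertical above 0.3 rad).
It fails at once if another bystander is shifted by more than 30 mm (distance of any of garlic, tomato, lemon, nutcracker from where it was at the start of the episode above 0.03 m).
It also fails if it takes over 61 s, if anything falls off the work surface, if the arm or the gripper's body presses on something with over 40 N, if the wrist force passes 120 N, or if a joint passes its speed limit or range.

## Working session

There is one attempt and no reset: what is moved stays moved. The work goes in short steps, Python scripts to look and compute and a tool call to move; the robot and the scene stay as the last step left them, time stands still between calls to the robot, and variables do not carry over. Pictures are saved under pics/ and viewed, and the job is handed in when it is done.

Besides the shell and the picture viewer there is one more tool, called after ">>>" as a command line: name --argument value ..., lists and objects as JSON in quotes. drive_tool: Moves the arm, as the interface text tells. Its arguments: {"type":"object","properties":{"travel":{"type":"array","items":{"type":"array","items":{"type":"number"}}},"delta_rot":{"type":"array","items":{"type":"array","items":{"type":"number"}}},"grip":{"type":"array","items":{"type":"number"}},"squeeze":{"type":"number"}},"required":["travel","delta_rot","grip"]}

```bash
mkdir -p pics
cat > h.py <<'E'
import numpy as np,cv2
from cell import status,imaging,bot,nets
from scipy.spatial.transform import Rotation as R
def snap(cam,name):
    im=imaging.read_camera(cam); cv2.imwrite('pics/'+name+'.png',im); return im
def find(cam,label):
    T=np.linalg.inv(imaging.camera_info(cam)['world_to_cam'])
    return [(round(d['conf'],2),np.round(T[:3,:3]@np.array(d['location'])+T[:3,3],3).tolist()) for d in nets.search_frame(cam,label)]
def proj(cam,p):
    c=imaging.camera_info(cam);W=c['world_to_cam'];q=W[:3,:3]@np.array(p)+W[:3,3]
    s=q[:2]/q[2];s=s*(1+c['k1']*(s@s));K=c['intrinsics'];return (K[:2,:2]@s+K[:2,2])
def unproj(cam,px,z):
    c=imaging.camera_info(cam);K=np.array(c['intrinsics']);s0=np.linalg.inv(K[:2,:2])@(np.array(px,float)-K[:2,2]);s=s0.copy()
    for _ in range(20): s=s0/(1+c['k1']*(s@s))
    T=np.linalg.inv(c['world_to_cam']);d=T[:3,:3]@np.array([s[0],s[1],1]);o=T[:3,3];return o+d*(z-o[2])/d[2]
def st():
    s=status.get_state();print(round(s['t'],2),np.round(s['tool_pos'],4),np.round(s['eef_rot'],3),np.round(s['ft_force'],1),round(s['grip_width'],4));print(np.round(R.from_rotvec(s['eef_rot']).as_matrix(),3));return s
E
python3 - <<'E'
from h import *
st()
snap('top','top0');snap('scene','sc0')
for l in ['shell1_center','drawer_front','cover_bar','board','floral_cup']:
    print(l,find('top',l))
E
```

```text
0.0 [0.1808 0.5977 0.2295] [ 1.871e+00 -2.521e+00  2.000e-03] [ 0.1  0.2 -0.4] 0.0872
[[-0.29  -0.957 -0.001]
 [-0.957  0.29  -0.002]
 [ 0.002 -0.    -1.   ]]
shell1_center [(0.72, [0.565, 0.059, 0.074])]
drawer_front [(0.72, [0.539, 0.339, 0.014])]
cover_bar [(0.82, [0.536, 0.26, 0.07])]
board [(0.85, [0.533, 0.124, 0.065]), (0.18, [0.569, 0.499, 0.011])]
floral_cup [(0.91, [0.529, -0.074, 0.088])]
```

View pics/top0.png

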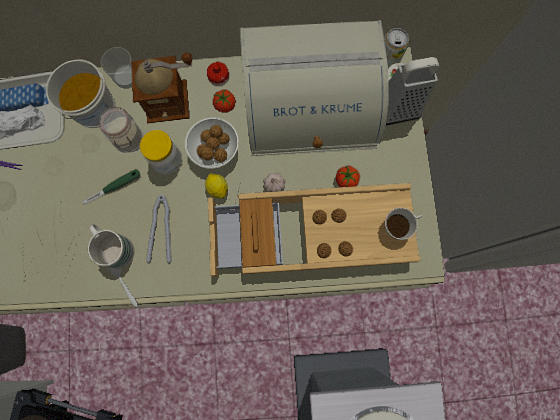

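View pics/sc0.png

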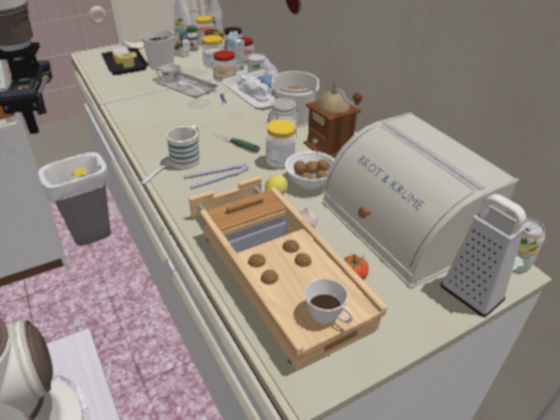

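The top picture shows the board at pixels (240–418, 185–272), with the shells at about (320,217), (339,215), (324,250) and (346,248). The drawer is pulled out to about x=212, the lemon is at (216,186), the nutcracker at (160,230) and the cup at (400,225). I'll zoom in to measure more precisely.

Run:
```python
from h import *
im=cv2.imread('pics/top0.png')
c=im[160:290,195:435];cv2.imwrite('pics/top0z.png',cv2.resize(c,None,fx=3.3,fy=3.3,interpolation=cv2.INTER_CUBIC))
for p in [(320,217),(339,215),(324,250),(346,248)]: print('shell',np.round(unproj('top',p,.075),3))
```

```text
shell [0.56  0.108 0.075]
shell [0.562 0.062 0.075]
shell [0.482 0.105 0.075]
shell [0.483 0.053 0.075]
```

View pics/top0z.png

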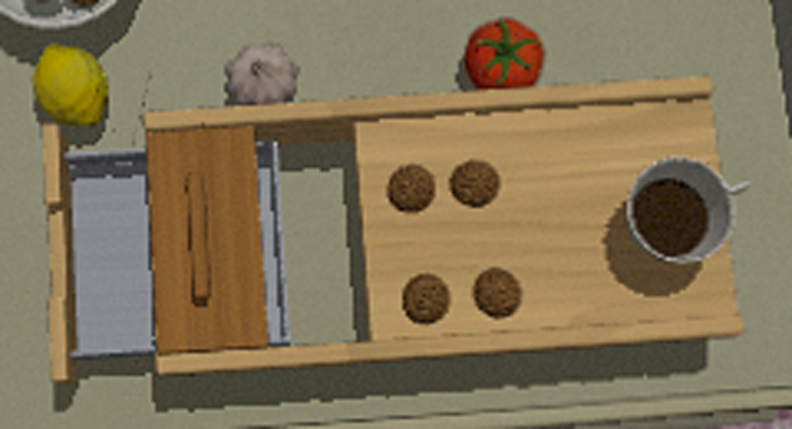

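```bash
cat > fit.py <<'E'
from h import *
from scipy.optimize import least_squares
P=[((147,114),(.095,.172,.075)),((711,78),(.095,-.245,.075)),((743,333),(-.095,-.245,.075)),((157,373),(-.095,.172,.075)),((356,122),(.081,.02,.065)),((371,340),(-.081,.02,.065))]
px=np.array([p[0] for p in P])/3.3+[195,160];b=np.array([p[1] for p in P])
def w(v,b):
    b=np.atleast_2d(b);c,s=np.cos(v[2]),np.sin(v[2]);return np.c_[v[0]+c*b[:,0]-s*b[:,1],v[1]+s*b[:,0]+c*b[:,1],b[:,2]]
f=lambda v:(np.array([proj('top',q) for q in w(v,b)])-px).ravel()
r=least_squares(f,[.53,.12,0]);v=r.x
def tob(q):
    d=np.array(q[:2])-v[:2];c,s=np.cos(v[2]),np.sin(v[2]);return np.round([c*d[0]+s*d[1],-s*d[0]+c*d[1]],4)
Z=lambda p:np.array(p)/3.3+[195,160]
if __name__=='__main__':
    print(v,np.round(r.fun,1))
    for n,p,z in [('s',(411,188),.073),('s',(475,183),.073),('s',(426,298),.073),('s',(498,293),.073),('barL',(189,240),.089),('front outer top',(50,150),.062),('front notch',(55,250),.048),('front low',(53,340),.062),('cov L',(152,240),.072),('cov R',(260,240),.072),('lemon',(72,85),.028)]:
        q=unproj('top',Z(p),z);print(n,np.round(q,3),tob(q))
    for n in [(0,.172+.013,.03),(0,.172+.013+.085,.03),(0,.056,.065)]: print(n,w(v,n))
    s=st(); 
    print(imaging.camera_info('wrist')['world_to_cam'])
E
python3 fit.py
```

```text
[ 0.5345312   0.12487379 -0.00534729] [-1.  -0.9  0.8 -0.6  1.   0.6 -0.3  0.6 -0.6 -0.6  0.   0.7]
s [0.561 0.108 0.073] [ 0.0264 -0.0164]
s [0.561 0.062 0.073] [ 0.0271 -0.0625]
s [0.481 0.105 0.073] [-0.0531 -0.0205]
s [0.481 0.053 0.073] [-0.0529 -0.0717]
barL [0.532 0.268 0.089] [-0.0036  0.1433]
front outer top [0.609 0.367 0.062] [0.0736 0.2427]
front notch [0.538 0.368 0.048] [0.002  0.2435]
front low [0.471 0.37  0.062] [-0.0649  0.2452]
cov L [0.536 0.295 0.072] [0.0009 0.1705]
cov R [0.531 0.219 0.072] [-0.004   0.0938]
lemon [0.667 0.354 0.028] [0.1312 0.2294]
(0, 0.185, 0.03) [[0.53552044 0.30987115 0.03      ]]
(0, 0.27, 0.03) [[0.53597496 0.39486993 0.03      ]]
(0, 0.056, 0.065) [[0.53483064 0.18087299 0.065     ]]
0.35 [0.1809 0.5981 0.2303] [ 1.872e+00 -2.522e+00  1.000e-03] [-0.5  0.3  0.1] 0.0869
[[-0.29  -0.957 -0.   ]
 [-0.957  0.29  -0.   ]
 [ 0.    -0.    -1.   ]]
[[-2.89092000e-01 -9.57300930e-01  8.62870167e-04  6.25063551e-01]
 [-9.20907223e-01  2.78347535e-01  2.72859920e-01 -3.38308827e-02]
 [-2.61449233e-01  7.80869967e-02 -9.62053387e-01  3.91029682e-01]
 [ 0.00000000e+00  0.00000000e+00  0.00000000e+00  1.00000000e+00]]
```

>>> drive_tool --travel '[[1, -5, 0], [2, -10, 0], [2.9, -15, 0], [3.9, -20, 1], [4.8, -25, 2], [5.8, -30, 4], [6.7, -34.5, 6], [7.7, -39.4, 8], [7.7, -39.4, 10], [7.7, -39.4, 10]]' --delta_rot '[[0, 0, 0.16], [0, 0, 0.32], [0, 0, 0.48], [0, 0, 0.64], [0, 0, 0.8], [0, 0, 0.96], [0, 0, 1.12], [0, 0, 1.276], [0, 0, 1.276], [0, 0, 1.276]]' --grip '[-1, -1, -1, -1, -1, -1, -1, -1, -1, -1]'

```text
t: 1.6
tool_pos: [0.5354, 0.409, 0.1283]
eef_rot: [-0.001, -3.138, 0.005]
ft_force: [-0.4, 0.3, -0.7]
grip_width: 0.0016
```

Run:
```python
from h import *
snap('wrist','w1');st();print(find('wrist','drawer_front'),find('wrist','cover_bar'))
snap('scene','sc1')
```

```text
1.65 [0.5357 0.4101 0.13  ] [ 2.000e-03 -3.141e+00  2.000e-03] [-0.4  1.3  0.3] 0.0008
[[-1.    -0.001 -0.001]
 [-0.001  1.    -0.001]
 [ 0.001 -0.001 -1.   ]]
[(0.96, [0.54, 0.339, 0.013])] [(0.75, [0.54, 0.295, 0.074])]
```

View pics/w1.png

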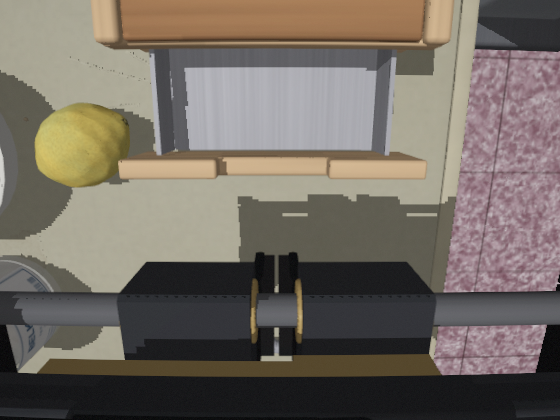

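View pics/sc1.png

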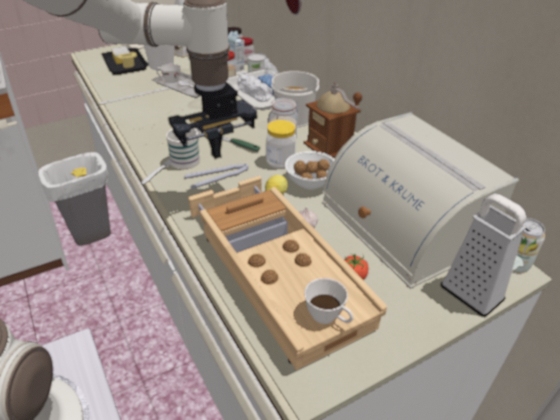

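The wrist picture shows the fingers closed at (275,270), in line with the notch of the drawer front at (272,165). The lemon at (83,145) is clear of the path. Next I descend and push.

>>> drive_tool --travel '[[0, 0, 5], [0, 0, 9.2], [0, -1, 9.2], [0, -2.5, 9.2], [0, -3.5, 9.2], [0, -4.5, 9.2], [0, -5.5, 9.2], [0, -6.5, 9.2], [0, -7.5, 9.2], [0, -8.2, 9.2], [0, -8.7, 9.2], [0, -8.7, 9.2]]' --delta_rot '[[0, 0, 0], [0, 0, 0], [0, 0, 0], [0, 0, 0], [0, 0, 0], [0, 0, 0], [0, 0, 0], [0, 0, 0], [0, 0, 0], [0, 0, 0], [0, 0, 0], [0, 0, 0]]' --grip '[-1, -1, -1, -1, -1, -1, -1, -1, -1, -1, -1, -1]'

```text
t: 3.3
tool_pos: [0.5354, 0.3225, 0.0381]
eef_rot: [0.001, -3.14, 0.002]
ft_force: [-0.2, 0.5, -0.2]
grip_width: 0.0004
```

Run:
```python
from h import *
im=snap('top','top2');st()
c=im[160:290,195:435];cv2.imwrite('pics/top2z.png',cv2.resize(c,None,fx=3.3,fy=3.3,interpolation=cv2.INTER_CUBIC))
```

```text
3.35 [0.5353 0.3227 0.0381] [ 1.00e-03 -3.14e+00  2.00e-03] [-0.2  0.   0. ] 0.0006
[[-1.    -0.001 -0.002]
 [-0.001  1.    -0.001]
 [ 0.002 -0.001 -1.   ]]
```

View pics/top2z.png

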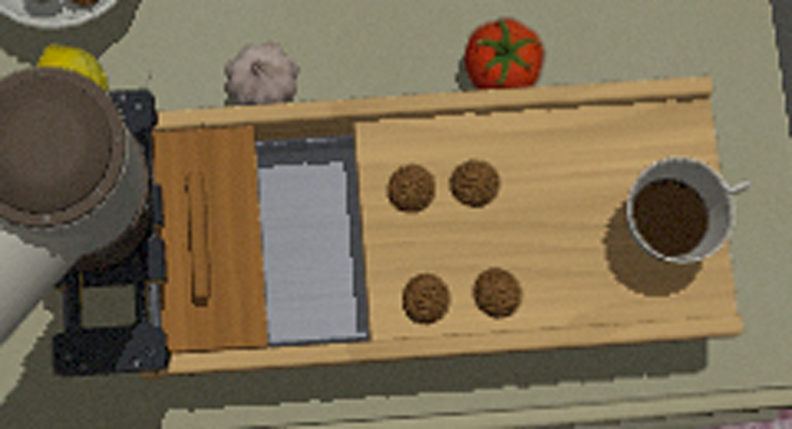

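The tray now shows under the opening at (312,245), so the drawer is nearly home. I'll push a few more millimetres until I feel the stop.

>>> drive_tool --travel '[[0, -0.3, 0], [0, -0.5, 0], [0, -0.5, 0]]' --delta_rot '[[0, 0, 0], [0, 0, 0], [0, 0, 0]]' --grip '[-1, -1, -1]'

```text
t: 3.72
tool_pos: [0.5356, 0.3222, 0.0382]
eef_rot: [-0.002, 3.14, 0.009]
ft_force: [-2.6, 9.9, -2.2]
grip_width: 0.0008
```

>>> drive_tool --travel '[[0, 1.5, 0], [0, 2, -6], [0, 2, -12], [0.7, -4, -12], [1.45, -10, -12], [1.45, -16, -12], [1.45, -22, -12], [1.45, -27, -12], [1.45, -30.3, -12], [1.45, -30.3, -12]]' --delta_rot '[[0, 0, 0], [0, 0, 0], [0, 0, 0], [0, 0, 0], [0, 0, 0], [0, 0, 0], [0, 0, 0], [0, 0, 0], [0, 0, 0], [0, 0, 0]]' --grip '[-1, -1, 0.5, 0.5, 0.5, 0.5, 0.5, 0.5, 0.5, 0.5]'

```text
t: 4.97
tool_pos: [0.5213, 0.0134, 0.1585]
eef_rot: [-0.004, -3.14, 0.001]
ft_force: [-0.1, 0.9, 0.4]
grip_width: 0.0639
```

Run:
```python
from h import *
im=snap('wrist','w3');st()
print(find('wrist','shell1_center'),find('wrist','drawer_front'))
s=status.get_state()
for x in (-.04,.04):
  p=np.array(s['tool_pos'])+[x,0,-.008];print(proj('wrist',p))
snap('top','top3')
```

```text
5.03 [0.5216 0.0146 0.1585] [-1.000e-03 -3.141e+00  1.000e-03] [ 0.1  0.3 -0.6] 0.0644
[[-1.     0.001 -0.001]
 [ 0.001  1.    -0.001]
 [ 0.001 -0.001 -1.   ]]
[(0.88, [0.558, 0.056, 0.078])] []
[357.93554888 271.86535163]
[191.26571713 271.58322887]
```

View pics/w3.png

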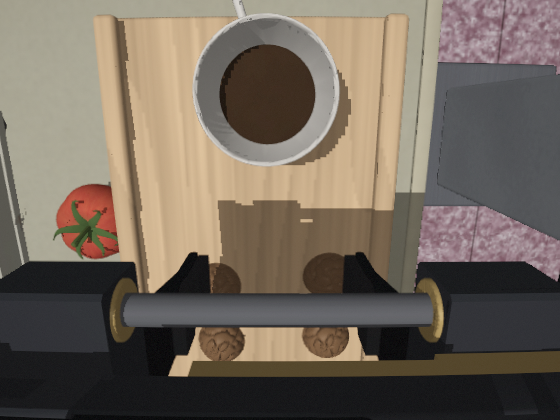

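View pics/top3.png

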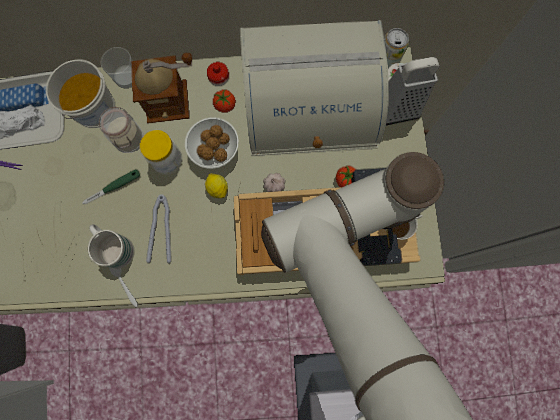

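Run:
```python
from h import *
for p in [(222,342),(326,336),(220,283),(328,273)]: print(p,np.round(unproj('wrist',p,.075),3))
print('cup near edge',unproj('wrist',(268,165),.119), 'rims',unproj('wrist',(150,250),.065),unproj('wrist',(378,250),.065))
```

```text
(222, 342) [0.561 0.108 0.075]
(326, 336) [0.484 0.102 0.075]
(220, 283) [0.561 0.059 0.075]
(328, 273) [0.484 0.051 0.075]
cup near edge [ 0.52548039 -0.03052034  0.119     ] rims [0.61197861 0.03842302 0.065     ] [0.44757465 0.03796552 0.065     ]
```

>>> drive_tool --travel '[[0, -0.3, 3], [0, -0.3, 6], [0, -0.3, 8.2], [0, -0.3, 8.2], [0, 0.3, 8.2], [0, 1.2, 8.2], [0, 2.1, 8.2], [0, 3.0, 8.2], [0, 3.9, 8.2], [0, 4.8, 8.2]]' --delta_rot '[[0, 0, 0], [0, 0, 0], [0, 0, 0], [0, 0, 0], [0, 0, 0], [0, 0, 0], [0, 0, 0], [0, 0, 0], [0, 0, 0], [0, 0, 0]]' --grip '[0.5, 0.5, 0.5, 0.5, 0.5, 0.5, 0.5, 0.5, 0.5, 0.5]'

```text
t: 6.42
tool_pos: [0.5216, 0.0639, 0.0768]
eef_rot: [-0.002, 3.142, -0.0]
ft_force: [-0.0, -1.9, 1.7]
grip_width: 0.0654
```

Run:
```python
from h import *
snap('wrist','w4');snap('scene','sc4');st()
im=cv2.imread('pics/sc4.png');cv2.imwrite('pics/sc4z.png',cv2.resize(im[170:360,180:400],None,fx=3,fy=3))
```

```text
6.53 [0.5218 0.0644 0.0766] [-3.000e-03  3.141e+00  1.000e-03] [-0.2 -0.4 -0. ] 0.0653
[[-1.    -0.002  0.   ]
 [-0.002  1.     0.   ]
 [-0.     0.    -1.   ]]
```

View pics/w4.png

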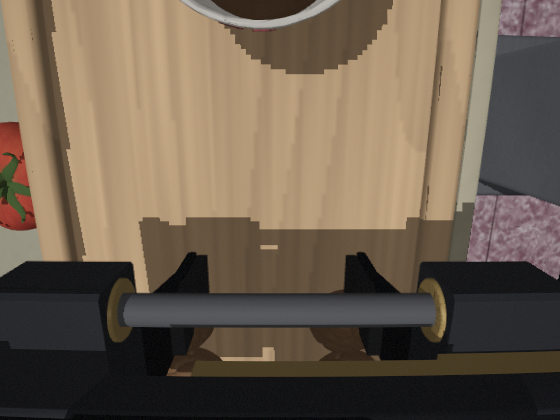

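View pics/sc4z.png

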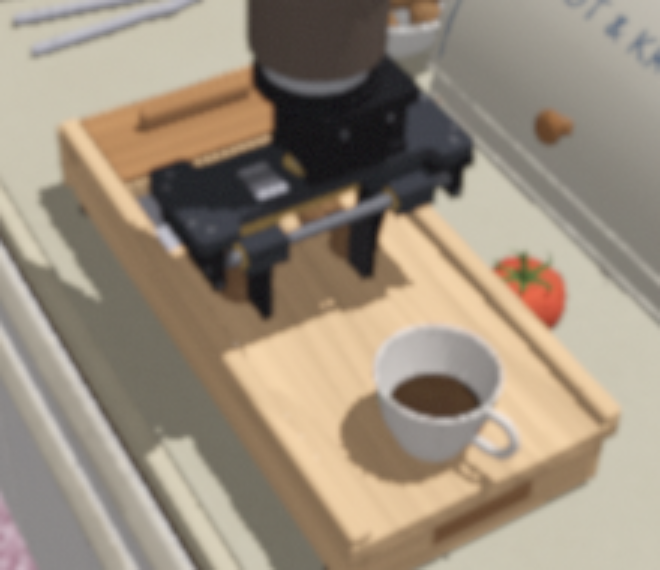

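The shells are moving with the fingers: the wrist view shows them just ahead at about (195,330) and (335,320). The rear ones may sit slightly inboard. I'll continue and watch.

>>> drive_tool --travel '[[0, 0.8, 0], [0, 1.6, 0], [0, 2.4, 0], [0, 3.2, 0], [0, 4.0, 0], [0, 4.8, 0], [0, 5.6, 0], [0, 5.6, 0]]' --delta_rot '[[0, 0, 0], [0, 0, 0], [0, 0, 0], [0, 0, 0], [0, 0, 0], [0, 0, 0], [0, 0, 0], [0, 0, 0]]' --grip '[0.5, 0.5, 0.5, 0.5, 0.5, 0.5, 0.5, 0.5]'

```text
t: 7.52
tool_pos: [0.5217, 0.1201, 0.0766]
eef_rot: [-0.003, 3.141, 0.0]
ft_force: [-0.4, -0.7, 0.2]
grip_width: 0.0654
```

Run:
```python
from h import *
snap('wrist','w5');snap('scene','sc5');im=snap('top','top5');st()
a=cv2.imread('pics/sc5.png')[170:360,180:400];b=im[160:290,225:425]
cv2.imwrite('pics/m5.png',np.hstack([cv2.resize(cv2.imread('pics/w5.png')[200:420,80:480],(400,300)),cv2.resize(a,(400,300))]));
```

```text
7.67 [0.5216 0.1193 0.0766] [-1.000e-03  3.142e+00  0.000e+00] [ 0.1 -0.8 -0.1] 0.0651
[[-1.    -0.001  0.   ]
 [-0.001  1.     0.   ]
 [-0.     0.    -1.   ]]
```

View pics/m5.png

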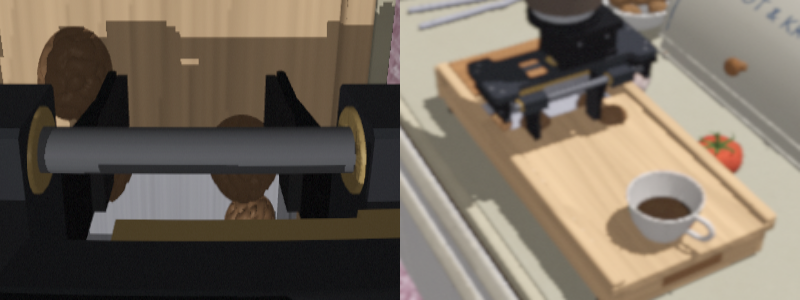

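View pics/top5.png

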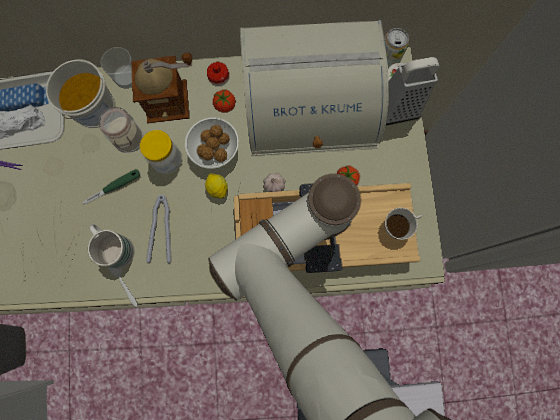

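One shell slipped past the outside of the +x finger, at (75,73) in the mosaic. Another is inboard of the other finger, near (245,157). I'll lift straight up and look again. For the remaining shells I'll cradle each one between partly open fingers.

>>> drive_tool --travel '[[0, -0.3, 0], [0, -0.3, -4], [0, -0.3, -9], [0, -6, -9], [0, -11, -9], [0, -11, -9]]' --delta_rot '[[0, 0, 0], [0, 0, 0], [0, 0, 0], [0, 0, 0], [0, 0, 0], [0, 0, 0]]' --grip '[0.5, 0.5, 0.5, 0.5, 0.5, 0.5]'

```text
t: 8.43
tool_pos: [0.521, 0.0064, 0.1667]
eef_rot: [-0.006, -3.141, 0.0]
ft_force: [-0.2, 0.6, -0.1]
grip_width: 0.0651
```

Run:
```python
from h import *
snap('wrist','w6');im=snap('top','top6');a=snap('scene','sc6');st()
cv2.imwrite('pics/m6.png',np.hstack([cv2.resize(im[160:290,225:425],(400,300)),cv2.resize(a[170:360,180:400],(400,300))]));
print(find('wrist','shell1_center'),find('top','shell1_center'))
```

```text
8.57 [0.5217 0.0093 0.1666] [-1.000e-03  3.141e+00  0.000e+00] [0.1 0.3 0.2] 0.065
[[-1.    -0.001  0.   ]
 [-0.001  1.     0.   ]
 [-0.     0.    -1.   ]]
[(0.97, [0.574, 0.11, 0.077])] []
```

View pics/w6.png

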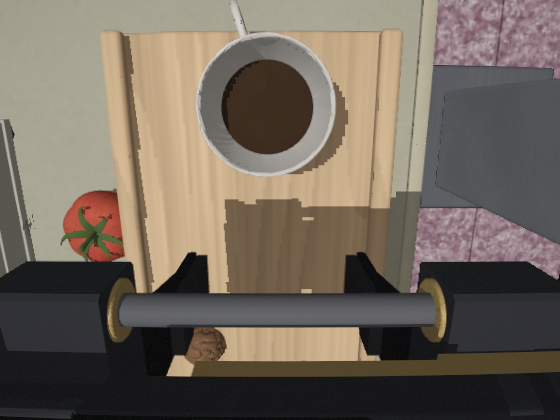

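View pics/m6.png

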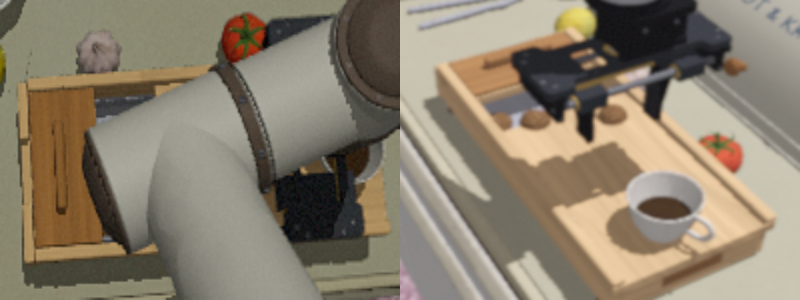

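Run:
```python
from h import *
a=cv2.imread('pics/sc6.png');cv2.imwrite('pics/sc6z.png',cv2.resize(a[190:290,200:330],None,fx=6,fy=6,interpolation=cv2.INTER_CUBIC))
for p in [(254,245),(234,246),(296,242)]:
  for z in (.073,.02): print(p,z,np.round(unproj('scene',p,z),3))
print('wrist A',unproj('wrist',(206,345),.075))
```

```text
(254, 245) 0.073 [0.498 0.142 0.073]
(254, 245) 0.02 [0.523 0.194 0.02 ]
(234, 246) 0.073 [0.461 0.159 0.073]
(234, 246) 0.02 [0.484 0.212 0.02 ]
(296, 242) 0.073 [0.577 0.109 0.073]
(296, 242) 0.02 [0.609 0.158 0.02 ]
wrist A [0.5751269  0.11007574 0.075     ]
```

View pics/sc6z.png

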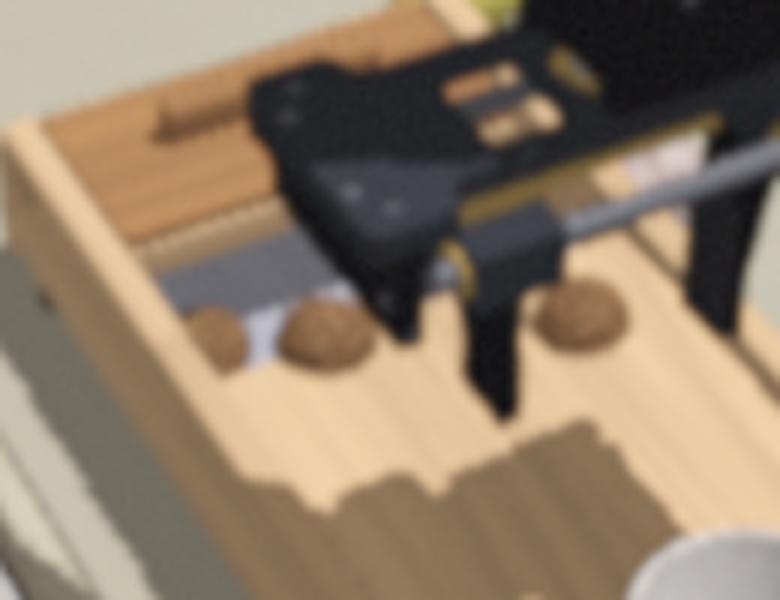

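Run:
```python
from h import *
for z in (.05,.08,.11,.14,.17):print(z,np.round(unproj('top',(318,142),z),3),np.round(unproj('scene',(366,212),z),3),np.round(unproj('top',(318,152),z),3))
```

```text
0.05 [0.757 0.093 0.05 ] [0.784 0.14  0.05 ] [0.73  0.095 0.05 ]
0.08 [0.745 0.096 0.08 ] [0.758 0.112 0.08 ] [0.72  0.099 0.08 ]
0.11 [0.734 0.1   0.11 ] [0.732 0.084 0.11 ] [0.709 0.102 0.11 ]
0.14 [0.723 0.103 0.14 ] [0.705 0.055 0.14 ] [0.699 0.105 0.14 ]
0.17 [0.712 0.107 0.17 ] [0.679 0.027 0.17 ] [0.688 0.109 0.17 ]
```

The bread bin's knob is at about x=0.74 m, so the gripper body, which reaches x≈0.67 m, clears it. I'll sweep shell A with a 20 mm cradle.

>>> drive_tool --travel '[[-3, 3, 0], [-5.35, 5.7, 2], [-5.35, 5.7, 6], [-5.35, 5.7, 9], [-5.35, 6.5, 9], [-5.35, 7.3, 9], [-5.35, 8.1, 9], [-5.35, 8.9, 9], [-5.35, 9.7, 9], [-5.35, 10.5, 9], [-5.35, 11.3, 9], [-5.35, 12.1, 9]]' --delta_rot '[[0, 0, 0], [0, 0, 0], [0, 0, 0], [0, 0, 0], [0, 0, 0], [0, 0, 0], [0, 0, 0], [0, 0, 0], [0, 0, 0], [0, 0, 0], [0, 0, 0], [0, 0, 0]]' --grip '[-0.54, -0.54, -0.54, -0.54, -0.54, -0.54, -0.54, -0.54, -0.54, -0.54, -0.54, -0.54]'

```text
t: 10.18
tool_pos: [0.5751, 0.1309, 0.0766]
eef_rot: [-0.001, 3.142, -0.0]
ft_force: [-0.6, -0.1, 0.8]
grip_width: 0.02
```

>>> drive_tool --travel '[[0, 1, 0], [0, 2, 0], [0, 3, 0], [0, 4, 0], [0, 5, 0], [0, 5, 0]]' --delta_rot '[[0, 0, 0], [0, 0, 0], [0, 0, 0], [0, 0, 0], [0, 0, 0], [0, 0, 0]]' --grip '[-0.54, -0.54, -0.54, -0.54, -0.54, -0.54]'

```text
t: 10.92
tool_pos: [0.5751, 0.1813, 0.0765]
eef_rot: [-0.003, 3.141, 0.0]
ft_force: [-0.5, -0.9, 0.5]
grip_width: 0.0201
```

Run:
```python
from h import *
w=snap('wrist','w7');a=snap('scene','sc7');st()
cv2.imwrite('pics/m7.png',np.hstack([cv2.resize(w,(400,300)),cv2.resize(a[170:290,180:340],(400,300))]));
```

```text
11.03 [0.5749 0.1805 0.0765] [ 2.000e-03 -3.141e+00  0.000e+00] [-0.1 -0.4  0.6] 0.0201
[[-1.    -0.001 -0.   ]
 [-0.001  1.    -0.   ]
 [ 0.    -0.    -1.   ]]
```

View pics/m7.png

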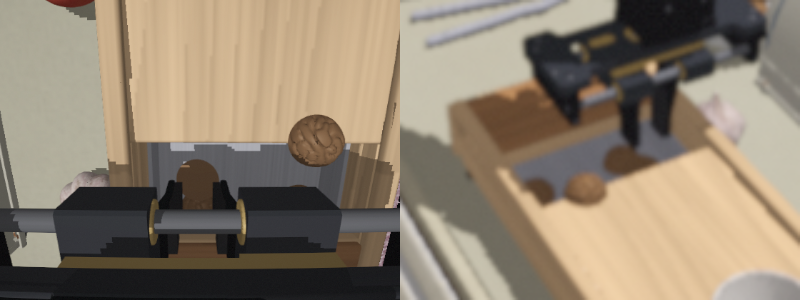

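Shell A fell into the tray. Shell B rests on the opening's edge, at about (444,196) in wrist pixels. I'll push it next.

Run:
```python
from h import *
print(unproj('wrist',(443,196),.075),find('wrist','shell1_center'))
```

```text
[0.50125064 0.14163552 0.075     ] [(0.55, [0.575, 0.188, 0.029])]
```

>>> drive_tool --travel '[[0, 0, -5], [3, -4, -5.5], [7.5, -8, -5.5], [7.5, -8, -5.5], [7.5, -8, -3], [7.5, -8, 0], [7.5, -7, 0], [7.5, -6, 0], [7.5, -5, 0], [7.5, -4, 0], [7.5, -3, 0], [7.5, -1.5, 0]]' --delta_rot '[[0, 0, 0], [0, 0, 0], [0, 0, 0], [0, 0, 0], [0, 0, 0], [0, 0, 0], [0, 0, 0], [0, 0, 0], [0, 0, 0], [0, 0, 0], [0, 0, 0], [0, 0, 0]]' --grip '[-0.54, -0.54, -0.54, -0.54, -0.54, -0.54, -0.54, -0.54, -0.54, -0.54, -0.54, -0.54]'

```text
t: 12.58
tool_pos: [0.5, 0.1661, 0.0767]
eef_rot: [-0.001, 3.142, 0.0]
ft_force: [0.2, 1.0, 0.4]
grip_width: 0.0201
```

>>> drive_tool --travel '[[0, 1, 0], [0, 2, 0], [0, 2, 0], [0, 1, -3], [0, 0, -8], [0, -5, -9], [0, -10, -9], [0, -15, -9], [0, -15, -9]]' --delta_rot '[[0, 0, 0], [0, 0, 0], [0, 0, 0], [0, 0, 0], [0, 0, 0], [0, 0, 0], [0, 0, 0], [0, 0, 0], [0, 0, 0]]' --grip '[-0.54, -0.54, -0.54, -0.54, -0.54, -0.54, -1, -1, -1]'

```text
t: 13.7
tool_pos: [0.4993, 0.0124, 0.1665]
eef_rot: [-0.006, -3.141, 0.0]
ft_force: [0.6, 1.4, -0.0]
grip_width: 0.0022
```

Run:
```python
from h import *
w=snap('wrist','w8');a=snap('scene','sc8');t=snap('top','top8');st()
cv2.imwrite('pics/m8.png',np.hstack([cv2.resize(t[170:290,210:370],(400,300)),cv2.resize(a[170:290,180:340],(400,300))]));
print(find('top','shell1_center'))
```

```text
13.85 [0.5002 0.0155 0.1666] [-1.000e-03  3.141e+00  0.000e+00] [-0.2  0.8 -0.4] 0.0005
[[-1.    -0.001  0.   ]
 [-0.001  1.     0.   ]
 [-0.     0.    -1.   ]]
[(0.53, [0.575, 0.182, 0.023])]
```

View pics/m8.png

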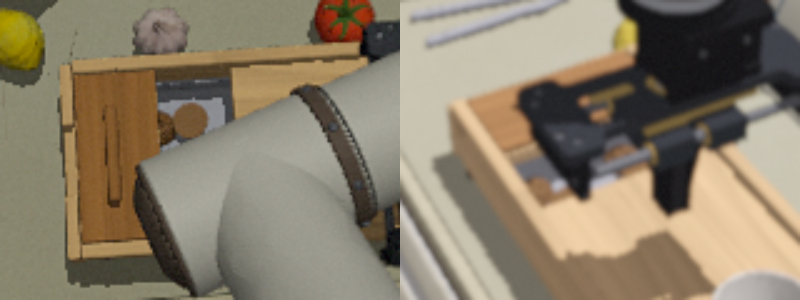

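>>> drive_tool --travel '[[-1, 5, 0], [-2, 11, 0], [-3, 17, 0], [-3.5, 22, 0], [-3.5, 27.2, 0], [-3.5, 27.2, 0]]' --delta_rot '[[0, 0, 0], [0, 0, 0], [0, 0, 0], [0, 0, 0], [0, 0, 0], [0, 0, 0]]' --grip '[-1, -1, -1, -1, -1, -1]'

```text
t: 14.65
tool_pos: [0.5342, 0.292, 0.1658]
eef_rot: [-0.011, 3.141, 0.0]
ft_force: [0.1, -0.3, -0.5]
grip_width: 0.0007
```

Run:
```python
from h import *
w=snap('wrist','w9');t=snap('top','top9');st()
cv2.imwrite('pics/m9.png',np.hstack([cv2.resize(t[170:290,210:370],(400,300)),cv2.resize(w,(400,300))]));
print(find('top','cover_bar'),find('wrist','cover_bar'))
```

```text
14.75 [0.5341 0.2886 0.1659] [ 5.000e-03 -3.141e+00  1.000e-03] [ 0.4 -0.  -0.1] 0.0004
[[-1.    -0.003 -0.001]
 [-0.003  1.    -0.001]
 [ 0.001 -0.001 -1.   ]]
[(0.68, [0.529, 0.241, 0.069]), (0.2, [0.527, -0.075, 0.088])] [(0.89, [0.54, 0.253, 0.071])]
```

View pics/m9.png

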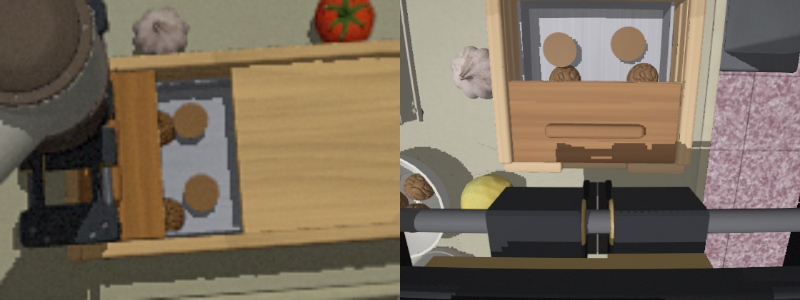

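All four shells are in the tray, at mosaic (560,48), (628,42), (565,75) and (643,73). Next I'll check the positions of the bar face and drawer front.

Run:
```python
from h import *
w=cv2.imread('pics/w9.png');cv2.imwrite('pics/w9z.png',cv2.resize(w[100:250,130:430],None,fx=2.6,fy=2.6,interpolation=cv2.INTER_CUBIC))
```

```text
(no output)
```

View pics/w9z.png

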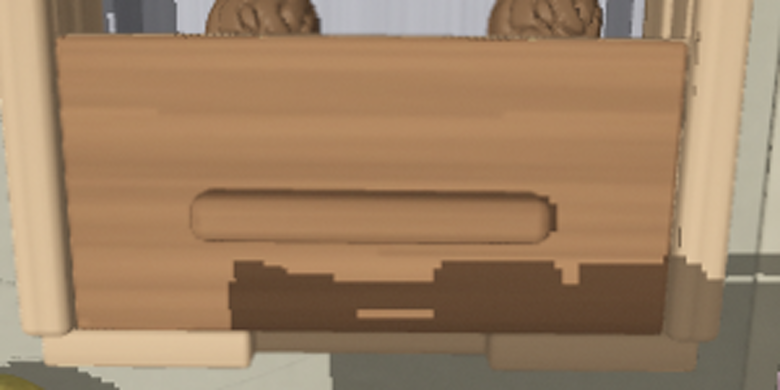

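Run:
```python
from h import *
Z=lambda p:np.array(p)/2.6+[130,100]
for n,p,z in [('bar face base',(372,243),.072),('bar face top',(372,241),.089),('cover right',(372,38),.072),('cover left',(372,331),.072),('board L end rim',(50,334),.075),('front out',(145,366),.062),('bar xmin',(550,215),.089),('bar xmax',(190,215),.089)]:
    print(n,np.round(unproj('wrist',Z(p),z),4))
```

```text
bar face base [0.5357 0.2676 0.072 ]
bar face top [0.5356 0.2633 0.089 ]
cover right [0.5357 0.2149 0.072 ]
cover left [0.5357 0.292  0.072 ]
board L end rim [0.6228 0.2921 0.075 ]
front out [0.6009 0.3058 0.062 ]
bar xmin [0.4919 0.2567 0.089 ]
bar xmax [0.5803 0.2569 0.089 ]
```

>>> drive_tool --travel '[[0, 0, 4], [0, 0, 7], [0, 0, 8.1], [0, -1, 8.1], [0, -2, 8.1], [0, -3, 8.1], [0, -4, 8.1], [0, -5, 8.1], [0, -6, 8.1], [0, -7, 8.1], [0, -7.8, 8.1], [0, -8.3, 8.1]]' --delta_rot '[[0, 0, 0], [0, 0, 0], [0, 0, 0], [0, 0, 0], [0, 0, 0], [0, 0, 0], [0, 0, 0], [0, 0, 0], [0, 0, 0], [0, 0, 0], [0, 0, 0], [0, 0, 0]]' --grip '[-1, -1, -1, -1, -1, -1, -1, -1, -1, -1, -1, -1]'

```text
t: 16.35
tool_pos: [0.5349, 0.2038, 0.0855]
eef_rot: [0.001, -3.141, 0.0]
ft_force: [0.1, 0.6, 1.0]
grip_width: 0.0007
```

>>> drive_tool --travel '[[0, -0.3, 0], [0, -0.5, 0], [0, -0.5, 0]]' --delta_rot '[[0, 0, 0], [0, 0, 0], [0, 0, 0]]' --grip '[-1, -1, -1]'

```text
t: 16.73
tool_pos: [0.5351, 0.203, 0.0856]
eef_rot: [-0.002, 3.139, 0.009]
ft_force: [-3.6, 12.1, -0.4]
grip_width: 0.0007
```

The cover has hit its stop with 12 N on the tool. I'll retreat and verify.

>>> drive_tool --travel '[[0, 1, 0], [0, 1.2, -5], [0, 5, -10], [0, 11, -14], [0, 17, -14], [0, 20, -14], [0, 20, -14]]' --delta_rot '[[0, 0, 0], [0, 0, 0], [0, 0, 0], [0, 0, 0], [0, 0, 0], [0, 0, 0], [0, 0, 0]]' --grip '[-1, -1, -1, -1, -1, -1, -1]'

```text
t: 17.6
tool_pos: [0.5339, 0.4011, 0.2239]
eef_rot: [0.006, -3.14, 0.004]
ft_force: [-0.8, -0.6, -0.1]
grip_width: 0.0002
```

Run:
```python
from h import *
w=snap('wrist','w10');t=snap('top','top10');st()
cv2.imwrite('pics/top10z.png',cv2.resize(t[160:290,195:435],None,fx=3.3,fy=3.3,interpolation=cv2.INTER_CUBIC))
for l in ['floral_cup','garlic','lemon','tomato','nutcracker']: print(l,find('top',l)[:1])
```

```text
17.7 [0.5343 0.3987 0.2244] [ 2.00e-03 -3.14e+00  4.00e-03] [0.8 0.1 0.5] 0.0003
[[-1.    -0.001 -0.002]
 [-0.001  1.    -0.003]
 [ 0.002 -0.003 -1.   ]]
floral_cup [(0.76, [0.532, -0.079, 0.09])]
garlic [(0.85, [0.662, 0.21, 0.035])]
lemon [(0.57, [0.66, 0.352, 0.047])]
tomato [(0.55, [0.529, 0.301, 0.06])]
nutcracker [(0.71, [0.523, 0.526, 0.007])]
```

View pics/top10z.png

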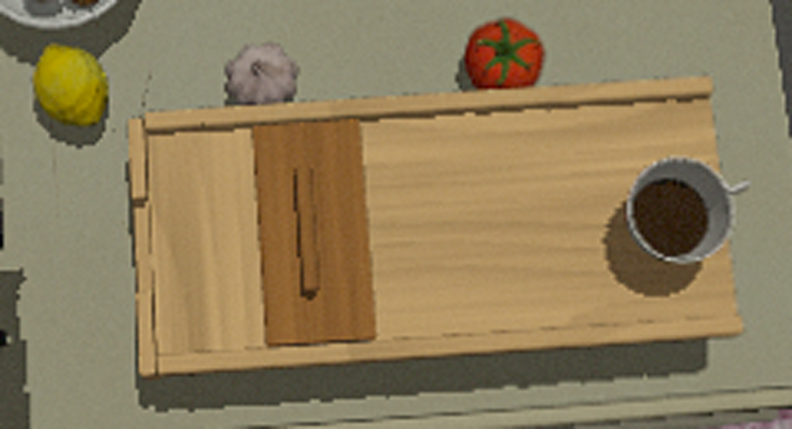

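View pics/w10.png

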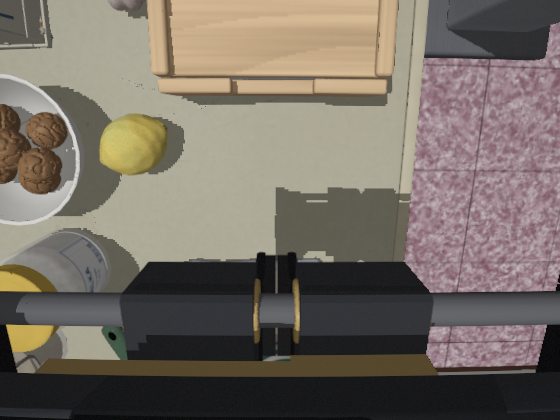

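Run:
```python
from h import *
import fit
for n,p,z in [('cov R',(368,230),.072),('cov L',(260,230),.072),('front',(136,160),.062),('front',(142,330),.062)]:print(n,fit.tob(unproj('top',fit.Z(p),z)))
c=imaging.camera_info('wrist')
print(unproj('wrist',(194,93),.062),unproj('wrist',(160,76),.075))
```

```text
cov R [-0.0018  0.0166]
cov L [0.0032 0.0934]
front [0.0621 0.1802]
front [-0.0617  0.1815]
[0.60195666 0.3091934  0.062     ] [0.62535028 0.29678585 0.075     ]
```

The cover spans +16.6 to +93.4 mm (nominal when shut: 16 to 94 mm). The drawer front stands about 12 mm out from the board's end (13 mm when home). The bystanders look unmoved, so I'll hand the job in.

```bash
python3 -c "
from cell import bot
print(bot.sign_off())"
```

```text
the job is handed in; nothing more can be done
None
```

The job is handed in at about 18 s of the 61 s allowed. The drawer is home, all four half-shells are in its tray and the cover is shut over the opening.

- **Drawer:** I pushed it home at the finger notch until it stopped, with about 10 N on the tool. The last wrist picture shows its front 12 mm out from the board's end, against 13 mm when home. The top picture gave about 9 mm, but it is less accurate there.
- **Shells:** The first sweep, with one finger per row, put two of them in. One of the other two slipped past the outside of a finger, and one stopped on the opening's edge. I pushed each of those in with the fingers held 20 mm apart as a cradle. The pictures taken just before I shut the cover showed all four in the tray, and I never gripped or lifted one.
- **Cover:** I pushed it until it stopped, with about 12 N on the tool. It measured as covering +16.6 to +93.4 mm of the board, against 16 to 94 mm when shut.
- **Bystanders:** In the last pictures the cup, garlic, lemon and tomato stand where they were at the start. I did not compare the nutcracker's final position with its start, but the arm never worked near it. The network's final tomato reading was wrong: it landed on the drawer front, and the picture shows the tomato in place.

The arm was raised clear of everything when I handed in.

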